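# Set out the beaker and open the baker's lye

### The arm

A 6-joint arm with a two-finger parallel gripper is mounted at the origin on the work surface. World frame = base frame: x ahead of the robot, y to its left, z up, the work surface at z = 0. Lengths are in mm, angles in rad, forces in N, time in s.
With the tool pointing down it reaches from about 375 to 975 mm from the base axis. Payload 3.8 kg.
Tool frame: the origin (TCP) lies on the centre line of the jaws, within the pads' length; the fingertips stand 25 mm ahead of it and the grasp point (between the pads) lies 6 mm ahead of it (arm.tcp_to_tips is the distance from the TCP to the fingertips, in mm); z points along the fingers, y is the line along which they close (so a half turn about z gives the same grasp; the last joint's range is limited). The gripper opens to 85 mm and grips with 20 to 120 N. Pads are 22 mm wide; open, the fingers measure 114 mm over their backs; the gripper's body (76 mm by 85 mm) begins 54 mm behind the grasp point. The pads swing forward as they close: fully open they stand 13 mm farther back than shut.
Start: joints at [-1.3, 0.264, 1.604, -0, 1.274, -0.037], TCP at [204.494, -643.273, 256.28] pointing down, gripper open.
Joint ranges: [-2.63, 2.63], [-0.94, 2.18], [0.31, 2.57], [-1.31, 4.45], [0, 2.66], [-2.55, 2.55]. Speed limits (rad/s): [2.57, 2.57, 3.14, 3.14, 3.14, 3.14].

### API

Orientations are given as [roll, pitch, yaw] about the fixed x, y, z axes, in that order (R = Rz(yaw) Ry(pitch) Rx(roll)).
In Python, from bench import arm, optics, ticket, sensors gives the robot as it stands (arm), with the cameras (optics), the job (ticket) and the readings (sensors).
- The arm moves only by the shell command python3 shift.py [OPENING] [FORCE], which reads ROWS from standard input. ROWS is a JSON list of rows, 1 to 12 of them, each an object with the fields dx, dy, dz (the shift in mm), wx, wy, wz (a rotation vector in rad); a field left out counts as zero; each row is the pose to reach, as a shift and turn from the pose commanded when the command began, along the tool's axes at that moment; what a row does not reach only later rows make up. A row lasts 1/8 s, in which the tool goes at most 62.5 mm and 0.188 rad, less where a joint would pass 70% of its speed; a pose out of reach is approached as far as the arm can. OPENING is the opening from 0.0 (shut) to 1.0 (fully open), set as the command begins (- or left out keeps the last). The fingers move at their own pace and stop on an object; FORCE is the grip in N (left out, the last holds). Time passes only in rows, so rows that do not move let the fingers close. It prints the time, the measured TCP pose, the force, the opening and the grip force at its end. Input that does not fit is refused with a message, and nothing moves.
- sensors.read_state(): the state, without advancing time (a new reading comes with each control period).
- optics.get_image(name): name is "scene" or "top" or "wrist"; returns the picture (420x560x3 uint8, red, green, blue); there is no depth.
- optics.calibration(name): a dict with "mtx" (3x3 intrinsics, pixels), "k1" (the pictures are not rectified: a ray, as slopes to the right and down, at radius r is drawn at 1 + k1 r^2 times it, then the intrinsics apply), "R" (3x3) and "t" (3): a world point X has camera coordinates R X + t; the wrist camera has in their place "tool_from_camera" (4x4, takes a point from camera to tool coordinates, whose origin is the TCP and whose axes are the flange's). Camera axes: x right, y down, z forward; pixel columns grow to the right and rows downward; lengths in mm; the calibration is good to about 2 mm. A picture is of the moment at which its call begins: read the wrist's pose just before it. calibration takes no time and is no camera call.
- ticket.close_job(): hands the job in; it is judged then, once.
The state is a dict: "time_s": time; "joint_positions": joint angles; "qvel": joint speeds; "effort": joint torques, N m; "eef_pos": TCP position; "tcp_rot": TCP orientation; "ft_force": force on the tool from outside, world axes, zero at the start; "ft_torque": the same for the moment, N m; "width": opening from 0.0 (shut) to 1.0 (fully open); "grip_force": force on a finger pad.
Only numpy, scipy, OpenCV 4.12 (cv2) and the standard library are available. Lean on these libraries where they do the work, as an engineer would, in place of code of your own. Each camera call takes 0.05 s, during which the arm holds its last target. There are 200 camera calls.

### The job

Get ready to weigh out baker's lye for the pretzels: lift the blue measuring beaker up off the utensil rail against its spring catch, stand it in the middle of the kitchen scale's round pan and let go of it. Then open the lye bottle in its stand: press the red push-and-turn safety cap down, twist it anticlockwise while it is pressed until it comes free, and lift it straight off. Finish while holding the cap level in the gripper, about five centimetres above the bottle's mouth, with the bottle left standing in its stand and the other things on the bench left alone.

Things in the scene. Friction and masses are not known exactly. Their poses are not given: they have to be found in the camera images.
- beaker: Blue beaker, 64 mm across the rim, 58 at the foot, 70 tall, 0.1 kg, with a hanging clip on its +x side. Origin: centre of its underside; z up, x to the clip. The clip is an upside-down U, 24 mm wide (y), over the rail's bar (bar middle at beaker x = 38.75 mm, 0.75 mm play each side); it rests on the bar's top edge, 62 mm above the underside. Its legs are off the bar after 30 mm of lift.
- beaker_tab (a point): Centre of the top of the beaker's upright blue grip tab, at (38.75, 0, 103) mm of the beaker: 10 mm thick (beaker x), 24 mm wide (beaker y), standing 36 mm above the clip's bridge (top at 67 mm; the beaker's rim is at 70 mm). Take it from above.
- beaker_catch (a joint): Small white spring roller in the back leg of the beaker's clip, snapped under the bar's lower edge; m pushed back: 0 when hooked, about 0.0023 as it slips past the bar. A straight upward pull of some 8 to 14 N on the beaker unclips it; then it drags along the bar until the clip is off.
- rail: Steel utensil rail fixed to the bench: flat upright bar 6 mm thick, 20 mm high, 250 mm long along its y, top edge 150 mm above the bench, on 14 mm posts at both ends. Origin on the bench under the bar's middle. The beaker hangs on its -x (robot) side, axes parallel to the rail's, 75 mm or more from the posts.
- scale_pan (a point): Centre of the top of the round steel pan (124 mm across, 25 mm above the bench) of the white kitchen scale; the scale is fixed, 200 x 150 x 17 mm, its pan 22 mm from the scale's middle towards its own +x, axes as the scale's, z up.
- stand: Stainless bottle stand screwed to the bench: an open square well, 89 mm outside, 79 mm inside, walls 42 mm high, floor 5 mm thick. Origin: centre of its underside on the bench. It keeps the bottle from turning.
- bottle: White square lye bottle, 76 x 76 mm, body 94 mm tall, shoulder up to 104 mm, round 32 mm neck, 0.4 to 0.7 kg, loose in the stand with 1.5 mm play each side (it can turn about 2 degrees). Origin: centre of its underside, z up, sides parallel to x and y.
- bottle_mouth (a point): Centre of the bottle's mouth (rim of the neck), 130.5 mm above the bottle's underside; z up.
- cap: Red ribbed push-and-turn cap on the bottle's neck, 54 mm across, 30 mm tall, 36 g. Origin: centre of its lower edge, z up. Locked: lower edge 114 mm above the bottle's underside (10 mm over the shoulder), x parallel to the bottle's x; it turns only 3 degrees either way and cannot be lifted. Grip its side from above.
- cap_top (a point): Centre of the cap's flat top, 30 mm above the cap's origin. While pressed the cap turns anticlockwise seen from above (positive about z); clockwise is blocked. Turned 48 to 130 degrees (a quarter turn or a little less is right; a stop ends it near 137) its two inner lugs are free: the spring lifts it a few mm and it can be lifted straight off.
- cap_liner (a joint): Spring disc inside the cap, resting on the neck's rim; m the cap is pressed down: 0 at rest, 0.0065 fully down. It gives from 5 N, takes 11 N at 4 mm and 14 N fully down. 4.5 mm or more frees the cap to turn.
- tart_tin: Bystander: loose fluted steel tart tin, 96 mm across, 22 mm high. Origin: centre of its underside.
- sugar_jar: Bystander: loose white sugar jar with wooden lid, 72 mm across, 106 mm tall. Origin: centre of its underside.
- rolling_pin: Bystander: loose wooden rolling pin, 54 mm thick, 440 mm long over the handles along its own y. Origin: under the middle of its roller, on the bench.

How it is judged (in metres and radians):
On the way, in this order (a step that is already met when the one before it is completed fails the run):
1. the beaker is lifted clear of the rail (z of beaker in the frame of rail above 0.118 m and contact force between beaker and rail below 0.05 N), for 0.05 s.
2. the beaker stands upright on the scale's pan, let go (horizontal distance between beaker and scale_pan below 0.03 m and z of beaker in the frame of scale_pan between -0.004 and 0.004 m and angle between beaker's own z axis and vertical below 0.08 rad and contact force between the fingers and beaker below 0.05 N), for 0.2 s.
3. the cap is pressed down against its spring (z of cap in the frame of bottle below 0.1105 m), for 0.02 s.
4. the cap is twisted anticlockwise past its locking teeth while still on the neck (z of cap in the frame of bottle below 0.122 m and angle between the x axis of cap and the x axis of bottle, either way round above 0.6 rad), for 0.02 s.
At the end, for the whole second after the job is handed in: The gripper holds the cap still and level (11 deg), its lower edge 25-100 mm above the bottle's mouth, within 25 mm of its axis, touching only the fingers; the bottle is upright and down in its stand; the beaker stands untouched on the pan, its centre within 30 mm of the pan's (z of cap in the frame of bottle_mouth between 0.025 and 0.1 m and horizontal distance between cap and bottle_mouth below 0.025 m and angle between cap's own z axis and vertical below 0.2 rad and contact force between the fingers and cap above 2 N and contact force between cap and bottle below 0.05 N and linear speed of cap below 0.03 m/s and horizontal distance between bottle and stand below 0.006 m and z of bottle in the frame of stand below 0.009 m and angle between bottle's own z axis and vertical below 0.06 rad and horizontal distance between beaker and scale_pan below 0.03 m and z of beaker in the frame of scale_pan between -0.004 and 0.004 m and angle between beaker's own z axis and vertical below 0.08 rad and contact force between the arm and beaker below 0.05 N); the arm keeps its last pose, push and grip.
It fails at once if the bottle is pulled up out of its stand (z of bottle in the frame of stand above 0.025 m).
It fails at once if the beaker is dropped or tipped over (angle between beaker's own z axis and vertical above 0.7 rad or linear speed of beaker above 0.8 m/s).
It fails at once if the tart tin is disturbed (distance of tart_tin from where it was at the start of the episode above 0.03 m).
It fails at once if the sugar jar is disturbed (distance of sugar_jar from where it was at the start of the episode above 0.03 m or angle between sugar_jar's own z axis and vertical above 0.3 rad).
It fails at once if the rolling pin is disturbed (distance of rolling_pin from where it was at the start of the episode above 0.03 m).
It also fails if it takes over 54 s, if anything falls off the work surface, if the arm or the gripper's body presses on something with over 40 N, if the wrist force passes 120 N, or if a joint passes its speed limit or range.

## Working session

There is one attempt and no reset: what is moved stays moved. The work goes in short steps, Python scripts to look and compute and a shell command to move; the robot and the scene stay as the last step left them, time stands still between calls to the robot, and variables do not carry over. Pictures are saved under pics/ and viewed, at most 12 in all, crops included, and the job is handed in when it is done.

```bash
ls; mkdir -p pics
python3 - <<'E'
from bench import arm, optics, ticket, sensors
import cv2, numpy as np
s=sensors.read_state(); print({k:np.round(v,3).tolist() for k,v in s.items()})
for n in ["scene","top"]:
    im=optics.get_image(n); cv2.imwrite(f"pics/{n}0.png",im[:,:,::-1])
    print(n,optics.calibration(n))
print(optics.calibration("wrist"))
E
```

```text
bench.py
pics
shift.py
{'time_s': 0.0, 'joint_positions': [-1.3, 0.265, 1.605, 0.0, 1.274, -0.037], 'qvel': [-0.002, 0.0, -0.001, -0.002, -0.001, 0.0], 'effort': [-0.0, -51.511, -36.731, -0.0, 0.013, -0.0], 'eef_pos': [204.327, -642.622, 254.951], 'tcp_rot': [-3.139, -0.0, 0.308], 'ft_force': [0.014, -0.107, 0.017], 'ft_torque': [0.03, -0.081, 0.004], 'grip_force': 0.0, 'width': 1.001}
scene {'mtx': array([[425.97500195,   0.        , 272.84902743],
       [  0.        , 425.97500195, 208.11068098],
       [  0.        ,   0.        ,   1.        ]]), 'k1': 0.044596397593794634, 'R': array([[-0.80996483,  0.58647654, -0.00149693],
       [ 0.36040334,  0.4957252 , -0.79016831],
       [-0.46267312, -0.64054804, -0.61288808]]), 't': array([ 480.73830427, -110.32133485, 1379.67364877])}
top {'mtx': array([[386.59441978,   0.        , 281.65159014],
       [  0.        , 386.59441978, 210.93504343],
       [  0.        ,   0.        ,   1.        ]]), 'k1': -0.01633471833059844, 'R': array([[-8.72312693e-04, -9.99998969e-01, -1.14105012e-03],
       [-9.83292173e-01,  1.06544610e-03, -1.82031226e-01],
       [ 1.82032254e-01,  9.63197507e-04, -9.83292088e-01]]), 't': array([ 17.57066671, 599.14578114, 815.92327446])}
{'mtx': array([[303.33684593,   0.        , 277.48284834],
       [  0.        , 303.33684593, 202.64059301],
       [  0.        ,   0.        ,   1.        ]]), 'k1': -0.06450102037544955, 'tool_from_camera': array([[ 1.12758186e-03, -9.62893482e-01, -2.69879364e-01,
         6.82218545e+01],
       [ 9.99999324e-01,  1.00895246e-03,  5.78285613e-04,
         1.80237357e-02],
       [-2.84532000e-04, -2.69879833e-01,  9.62893969e-01,
        -1.18359534e+02],
       [ 0.00000000e+00,  0.00000000e+00,  0.00000000e+00,
         1.00000000e+00]])}
```

View pics/scene0.png

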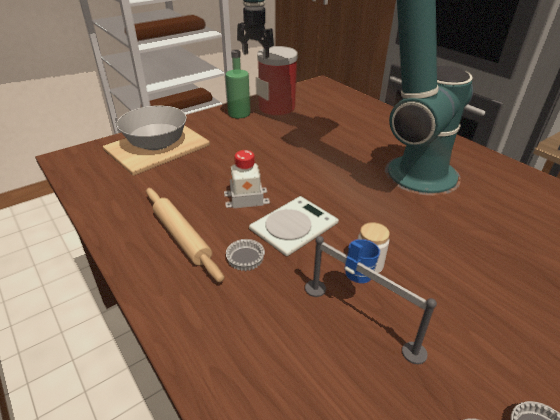

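View pics/top0.png

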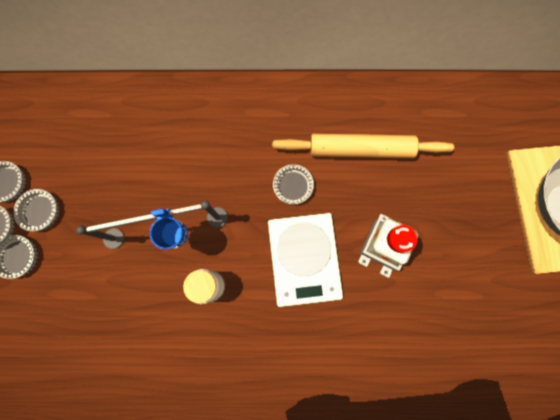

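The scene view shows the blue beaker on the robot side of the rail at about (362,262), with the jar behind it at (374,248). The scale pan is at (288,224) and the red cap at (245,158). In the top view the rail runs from (81,231) to (206,205). The tab is near (160,213), the beaker at (168,233), the pan at (304,248), the cap at (403,238) and the jar at (203,287).

```bash
cat > h.py <<'E'
from bench import arm, optics, ticket, sensors
import cv2, numpy as np
from scipy.spatial.transform import Rotation as Rot
def cam(n, st=None):
    c=optics.calibration(n)
    if n!="wrist": return c["mtx"],c["k1"],c["R"],c["t"]
    T=c["tool_from_camera"]; A=Rot.from_euler("xyz",st["tcp_rot"]).as_matrix()
    Rw=A@T[:3,:3]; o=A@T[:3,3]+st["eef_pos"]
    return c["mtx"],c["k1"],Rw.T,-Rw.T@o
def ray(px,c):
    K,k1,R,t=c
    p=cv2.undistortPoints(np.float64(px).reshape(-1,1,2),K,np.array([k1,0,0,0,0.]),)[:,0]
    return -R.T@t, np.c_[p,np.ones(len(p))]@R
def plane(px,c,z):
    o,d=ray(px,c); return o+d*((z-o[2])/d[:,2])[:,None]
def tri(p1,c1,p2,c2):
    o1,d1=ray(p1,c1);o2,d2=ray(p2,c2);d1=d1[0];d2=d2[0]
    s=np.linalg.lstsq(np.c_[d1,-d2],o2-o1,rcond=None)[0]
    a,b=o1+s[0]*d1,o2+s[1]*d2; return (a+b)/2,np.linalg.norm(a-b)
def big(m,n=1):
    k,l,s,c=cv2.connectedComponentsWithStats(m.astype(np.uint8))
    i=np.argsort(-s[1:,4])[:n]+1; return [(l==j,s[j],c[j]) for j in i]
def blue(im): r,g,b=[im[:,:,i].astype(int) for i in range(3)]; return (b>60)&(b>1.6*r)&(b>1.4*g)
def red(im): r,g,b=[im[:,:,i].astype(int) for i in range(3)]; return (r>110)&(r>3.5*g)&(r>3.5*b)
def xy(m): return np.argwhere(m)[:,::-1].astype(float)
E
python3 - <<'E'
from h import *
np.set_printoptions(precision=1,suppress=True)
T=cv2.imread("pics/top0.png")[:,:,::-1];S=cv2.imread("pics/scene0.png")[:,:,::-1]
ct,cs=cam("top"),cam("scene")
print("rail ends z150",plane([[81,231],[206,205]],ct,150))
for n,im in(("T",T),("S",S)):
    for f in(blue,red):
        print(n,f.__name__,[(s,c) for _,s,c in big(f(im),2)])
cp=big(red(T))[0][2]; print("cap149 top",plane([cp],ct,149))
cs_=big(red(S))[0][2]; print("cap scene ~z140",plane([cs_],cs,140))
print("beaker rim z158 from pix",plane([[168,233]],ct,158),"tab191",plane([[160,213]],ct,191))
# scale: white mask, near (304,248); pan circle
g=cv2.cvtColor(T,cv2.COLOR_RGB2GRAY); hsv=cv2.cvtColor(T,cv2.COLOR_RGB2HSV)
m=(hsv[:,:,1]<60)&(hsv[:,:,2]>130); m[:,:260]=0;m[:,350:]=0;m[:205]=0;m[310:]=0
b=big(m)[0]; print("scale comp",b[1],b[2])
cn=max(cv2.findContours(m.astype(np.uint8),0,2)[0],key=cv2.contourArea)
bx=cv2.boxPoints(cv2.minAreaRect(cn)); print("scale corners z17",plane(bx,ct,17))
c=cv2.HoughCircles(cv2.medianBlur(g,3),cv2.HOUGH_GRADIENT,1,30,param1=80,param2=18,minRadius=22,maxRadius=32)
c=[q for q in c[0] if abs(q[0]-304)<15 and abs(q[1]-248)<15]; print("pan",c,plane([q[:2] for q in c],ct,25) if c else 0)
cv2.imwrite("pics/crop0.png",cv2.resize(T[180:310,60:440][:,:,::-1],None,fx=2.1,fy=2.1,interpolation=2))
E
```

```text
rail ends z150 [[541.3 417.  150. ]
 [593.9 169.  150. ]]
T blue [(array([ 150,  209,   37,   40, 1012], dtype=int32), array([166. , 230.1]))]
T red [(array([388, 224,  30,  28, 493], dtype=int32), array([402. , 238.7]))]
S blue [(array([346, 240,  34,  43, 887], dtype=int32), array([361. , 257.7])), (array([371, 267,   4,   2,   5], dtype=int32), array([372.6, 267.6]))]
S red [(array([236, 158,  18,  10,  95], dtype=int32), array([245.1, 162.8])), (array([291,  66,   1,   1,   1], dtype=int32), array([291.,  66.]))]
cap149 top [[ 525.6 -221.6  149. ]]
cap scene ~z140 [[ 542.7 -199.8  140. ]]
beaker rim z158 from pix [[536.3 240.2 158. ]] tab191 [[570.3 247.6 191. ]]
scale comp [ 268  213   74   93 5315] [304.1 258. ]
scale corners z17 [[ 584.8   50.8   17. ]
 [ 602.8 -101.    17. ]
 [ 404.7 -119.2   17. ]
 [ 388.1   26.9   17. ]]
pan [] 0
```

```bash
cat >> h.py <<'E'
def go(x,y,z,yaw):
    """print shift in tool axes to a tool-down pose"""
    s=sensors.read_state(); A=Rot.from_euler("xyz",s["tcp_rot"])
    d=A.inv().apply(np.array([x,y,z])-s["eef_pos"])
    r=(A.inv()*Rot.from_euler("xyz",[np.pi,0,yaw])).as_rotvec()
    print("need",np.round(d,1),np.round(r,3),"t",round(s["time_s"],2))
E
echo '[{"dx":620,"dy":-738,"dz":-45,"wz":-1.47},{"dx":620,"dy":-738,"dz":-45,"wz":-1.47},{"dx":620,"dy":-738,"dz":-45,"wz":-1.47},{"dx":620,"dy":-738,"dz":-45,"wz":-1.47},{"dx":620,"dy":-738,"dz":-45,"wz":-1.47},{"dx":620,"dy":-738,"dz":-45,"wz":-1.47},{"dx":620,"dy":-738,"dz":-45,"wz":-1.47},{"dx":620,"dy":-738,"dz":-45,"wz":-1.47},{"dx":620,"dy":-738,"dz":-45,"wz":-1.47},{"dx":620,"dy":-738,"dz":-45,"wz":-1.47},{"dx":620,"dy":-738,"dz":-45,"wz":-1.47},{"dx":620,"dy":-738,"dz":-45,"wz":-1.47}]' | python3 shift.py 1.0
python3 -c "
from h import *
go(572,248,300,1.78)"
```

```text
time_s: 1.6
eef_pos: [490.1, 51.5, 291.2]
tcp_rot: [3.141, 0.0, 1.778]
ft_force: [0.9, -0.2, -0.2]
width: 0.996
grip_force: 0.0
need [175.5 120.6  -8.9] [ 0.     0.    -0.002] t 1.6
```

View pics/crop0.png

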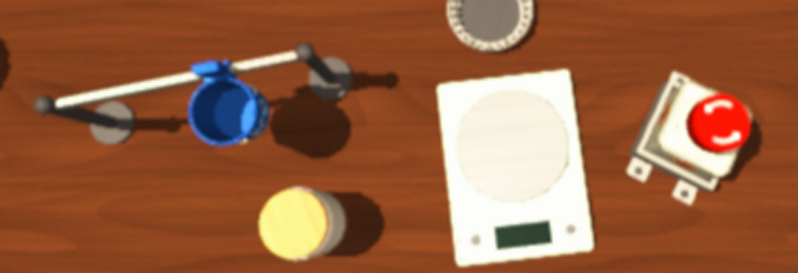

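The crop shows the pan circle centred at (513,146), which is top pixel (304.3,249.5). The tab is at (210,69), in line with the bar. The cap top is at (720,123).

```bash
echo '[{"dx":175,"dy":121,"dz":-9},{"dx":175,"dy":121,"dz":-9},{"dx":175,"dy":121,"dz":-9},{"dx":175,"dy":121,"dz":-9},{"dx":175,"dy":121,"dz":-9}]' | python3 shift.py
python3 - <<'E'
from h import *
s=sensors.read_state(); im=optics.get_image("wrist"); cv2.imwrite("pics/w1.png",im[:,:,::-1]); np.save("pics/w1.npy",[s["eef_pos"],s["tcp_rot"]])
print(s["eef_pos"],[(a[1],a[2]) for a in big(blue(im),3)])
print("pan",plane([[304.3,249.5]],cam("top"),25))
E
```

```text
time_s: 2.22
eef_pos: [572.4, 247.2, 299.2]
tcp_rot: [-3.14, 0.0, 1.781]
ft_force: [0.1, -1.0, -0.3]
width: 0.999
grip_force: 0.0
[572.38162302 247.22055037 299.16518189] [(array([ 206,  152,   88,   73, 4529], dtype=int32), array([247.11790682, 189.16118348])), (array([293, 196,   1,   3,   3], dtype=int32), array([293., 197.])), (array([259, 155,   1,   1,   1], dtype=int32), array([259., 155.]))]
pan [[514.85428867 -34.76717854  25.        ]]
```

View pics/w1.png

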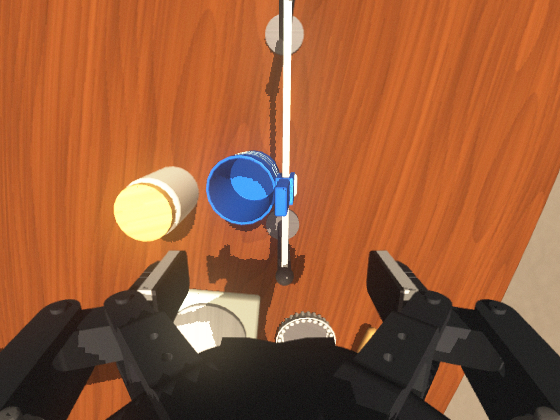

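The wrist view shows the bar nearly vertical at columns 282–292, ending at about (285,275). The beaker rim is centred at (243,190) and the tab is near (283,196). I'll enlarge the tab.

Run:
```python
from h import *
im=cv2.imread("pics/w1.png"); cv2.imwrite("pics/w1c.png",cv2.resize(im[140:240,200:310],None,fx=6,fy=6,interpolation=cv2.INTER_CUBIC))
p=np.load("pics/w1.npy"); c=cam("wrist",dict(eef_pos=p[0],tcp_rot=p[1]))
g=im.max(2).astype(int); sat=im.max(2).astype(int)-im.min(2)
L=[];
for r in list(range(60,140,5))+list(range(225,262,5)):
    w=np.where((g[r,265:310]>150)&(sat[r,265:310]<50))[0]+265
    if len(w): L.append((w.mean(),r,len(w)))
L=np.array(L);print(L[::4].round(1))
P=plane(L[:,:2],c,150); f=np.polyfit(P[:,1],P[:,0],1); print("bar x=a*y+b",f,"yaw",np.arctan(-f[0]),"x at y=248",np.polyval(f,248),"res",np.std(P[:,0]-np.polyval(f,P[:,1])))
```

```text
[[286.5  60.    8. ]
 [286.5  80.    8. ]
 [286.  100.    7. ]
 [286.  120.    7. ]
 [289.2 225.   18. ]
 [284.5 245.    6. ]]
bar x=a*y+b [-2.15733274e-01  6.33127805e+02] yaw 0.2124769307367545 x at y=248 579.6259532959116 res 0.956914431599427
```

View pics/w1c.png

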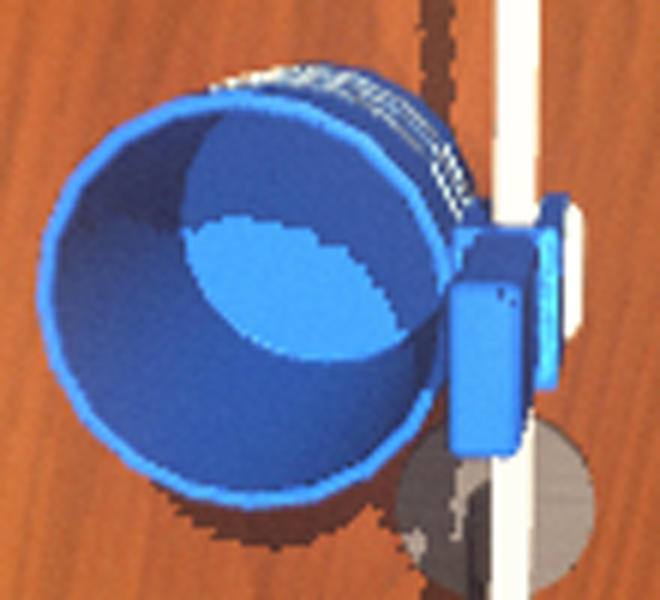

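The crop shows the tab's top face spanning columns 450–523 and rows 282–457, so its centre is at wrist pixel (281.1,201.6). The rim spans columns 37–445. I'll check the sizes and positions against the given dimensions.

Run:
```python
from h import *
np.set_printoptions(precision=1,suppress=True)
p=np.load("pics/w1.npy"); c=cam("wrist",dict(eef_pos=p[0],tcp_rot=p[1]));ct=cam("top")
q=lambda a:np.array(a)/6+[200,140]-.5+.08
t=q([[450,369],[523,369],[486,282],[486,457],[486.5,369.5]])
P=plane(t,c,191);print(P,np.linalg.norm(P[0]-P[1]),np.linalg.norm(P[2]-P[3]))
r=q([[37,300],[447,300],[245,95],[250,507],[242,301]]);P=plane(r,c,158);print(P[4],np.linalg.norm(P[0]-P[1]),np.linalg.norm(P[2]-P[3]))
# two-view
tt=lambda a:np.array(a)/2.1+[60,180]-.5
print("tab",tri(t[4:],c,tt([[209,67]]),ct)); print("rim",tri(r[4:],c,tt([[228,110]]),ct))
```

```text
[[568.7 252.6 191. ]
 [577.9 254.6 191. ]
 [570.8 264.8 191. ]
 [575.8 241.9 191. ]
 [573.3 253.5 191. ]] 9.42456146487658 23.44711061007646
[538.3 247.3 158. ] 60.25247488713453 62.1155922877394
tab (array([574.1, 251.7, 184.8]), np.float64(0.7588073697152113))
rim (array([538.7, 244. , 146.8]), np.float64(2.6433424739553253))
```

```bash
python3 -c "
from h import *
print(arm.tcp_to_tips); go(575.5,253,190,1.783)"
```

```text
25.0
need [  6.4   5.1 109.2] [-0.002  0.001 -0.004] t 2.27
```

```bash
echo '[{"dx":6,"dy":4.5,"dz":40},{"dx":6,"dy":4.5,"dz":75},{"dx":6,"dy":4.5,"dz":95},{"dx":6,"dy":4.5,"dz":109},{"dx":6,"dy":4.5,"dz":109},{"dx":6,"dy":4.5,"dz":109}]' | python3 shift.py 0.4
echo '[{},{},{},{},{},{}]' | python3 shift.py 0.0 50
```

```text
time_s: 3.02
eef_pos: [576.5, 252.5, 192.8]
tcp_rot: [3.139, -0.0, 1.778]
ft_force: [0.5, -0.6, 0.4]
width: 0.401
grip_force: 0.0
time_s: 3.78
eef_pos: [576.8, 252.7, 192.8]
tcp_rot: [3.138, -0.0, 1.778]
ft_force: [1.2, -0.1, 5.6]
width: 0.106
grip_force: 51.4
```

```bash
echo '[{"dz":-3},{"dz":-6},{"dz":-10},{"dz":-14},{"dz":-19},{"dz":-25},{"dz":-32},{"dz":-40},{"dz":-48},{"dz":-55},{"dz":-55}]' | python3 shift.py
python3 - <<'E'
from h import *
im=optics.get_image("wrist"); sc=optics.get_image("scene")
a=im[60:360,120:460]; b=cv2.resize(sc[150:360,230:450],None,fx=1.43,fy=1.43)[:300]
cv2.imwrite("pics/lift.png",np.hstack([a,b])[:,:,::-1])
go(0,0,0,1.78)
E
```

```text
time_s: 5.15
eef_pos: [575.9, 252.5, 247.2]
tcp_rot: [3.14, -0.0, 1.778]
ft_force: [-0.0, 0.7, -0.3]
width: 0.098
grip_force: 50.6
need [-128.6 -615.   246.3] [-0.    -0.    -0.002] t 5.25
```

View pics/lift.png

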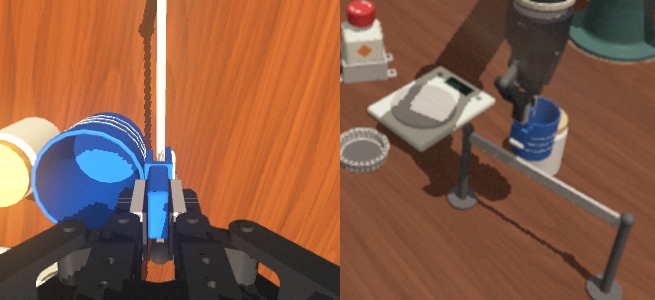

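The beaker is firmly held by its tab and fully above the bar; both the left and right crops show it clear.

```bash
echo '[{"dx":-268,"dy":-80},{"dx":-268,"dy":-80},{"dx":-268,"dy":-80},{"dx":-268,"dy":-80},{"dx":-268,"dy":-80},{"dx":-268,"dy":-80},{"dx":-268,"dy":-80}]' | python3 shift.py
echo '[{"dz":30},{"dz":60},{"dz":85},{"dz":100},{"dz":106},{"dz":106},{"dz":106}]' | python3 shift.py
python3 - <<'E'
from h import *
np.set_printoptions(precision=1,suppress=True)
go(553.4,-26.2,130,1.78)
sc=optics.get_image("scene");t=optics.get_image("top")
m=blue(t);print(big(m)[0][1:])
cv2.imwrite("pics/place.png",np.hstack([cv2.resize(sc[150:300,200:340],None,fx=2.6,fy=2.6),cv2.resize(t[190:320,250:390],None,fx=2.8,fy=3)])[:,:,::-1])
E
```

```text
time_s: 6.12
eef_pos: [552.2, -26.0, 246.0]
tcp_rot: [-3.141, -0.001, 1.777]
ft_force: [0.2, -0.4, -1.0]
width: 0.104
grip_force: 50.5
time_s: 7.0
eef_pos: [553.3, -26.4, 141.5]
tcp_rot: [3.14, 0.001, 1.778]
ft_force: [-0.6, 0.7, -0.7]
width: 0.104
grip_force: 50.5
need [ 0.2  0.1 11.5] [ 0.  0. -0.] t 7.0
(array([292, 236,  27,  26, 321], dtype=int32), array([301.4, 250.7]))
```

View pics/place.png

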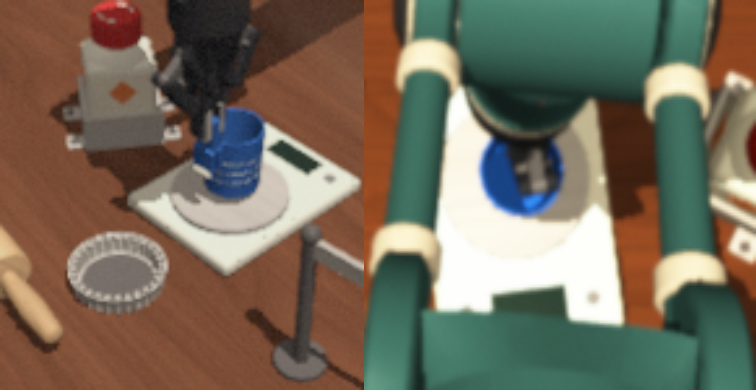

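The beaker hovers near the pan's centre, with the pan showing evenly around it in both crops. Next I lower it until it touches.

```bash
echo '[{"dz":3},{"dz":6},{"dz":8},{"dz":8}]' | python3 shift.py | egrep "pos|force"; echo '[{"dz":1},{"dz":2},{"dz":2}]' | python3 shift.py | egrep "pos|force"
```

```text
eef_pos: [552.1, -26.4, 131.8]
ft_force: [0.3, -0.4, -0.7]
grip_force: 50.6
eef_pos: [552.6, -26.4, 130.4]
ft_force: [0.4, 0.3, -0.2]
grip_force: 50.6
```

```bash
for i in 1 2; do echo '[{"dz":0.7},{"dz":1.3},{"dz":1.3}]' | python3 shift.py | egrep "pos|force"; done
```

```text
eef_pos: [553.0, -26.4, 130.0]
ft_force: [-0.4, -0.4, 4.9]
grip_force: 51.4
eef_pos: [553.3, -26.3, 129.8]
ft_force: [-1.6, 0.7, 10.1]
grip_force: 52.2
```

```bash
echo '[{"dz":-1},{"dz":-1.5}]' | python3 shift.py | egrep "pos|force"; echo '[{},{},{},{}]' | python3 shift.py 0.4 | egrep "pos|force|width"; echo '[{"dz":-20},{"dz":-60},{"dz":-120},{"dz":-160},{"dz":-160}]' | python3 shift.py
python3 - <<'E'
from h import *
np.set_printoptions(precision=1,suppress=True)
s=sensors.read_state();c=cam("wrist",s);w=optics.get_image("wrist");b=big(blue(w))[0]
cv2.imwrite("pics/pl2.png",w[:,:,::-1]);print(b[1:])
go(530,-210,300,-1.2)
E
```

```text
eef_pos: [553.0, -26.4, 130.1]
ft_force: [-0.3, 0.6, 5.1]
grip_force: 51.3
eef_pos: [552.2, -26.4, 128.8]
ft_force: [-1.0, -0.5, -0.5]
width: 0.393
grip_force: 0.0
time_s: 10.1
eef_pos: [554.9, -26.6, 294.2]
tcp_rot: [3.133, 0.003, 1.778]
ft_force: [-0.2, -0.2, -0.7]
width: 0.399
grip_force: 0.0
(array([ 210,  152,   72,   59, 2001], dtype=int32), array([248.8, 184.1]))
need [-174.7  -60.6   -8.7] [ 0. -0.  3.] t 10.15
```

View pics/pl2.png

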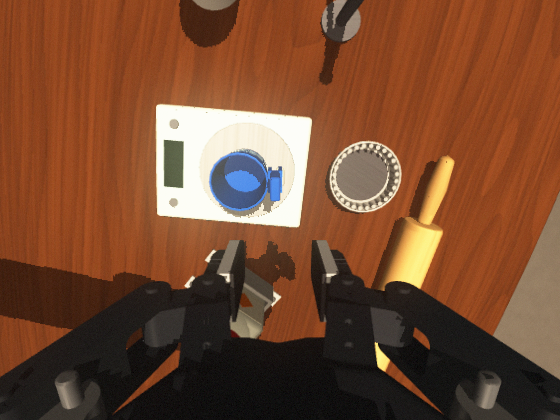

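The beaker stands upright on the pan: its rim is at (239,181), the pan at (247,170), and the tart tin and pin are untouched. Next is the cap.

Run:
```python
from h import *
np.set_printoptions(precision=1,suppress=True)
s=sensors.read_state();c=cam("wrist",s)
print("rim",plane([[239,181]],c,95),"pan",plane([[247,170]],c,25))
go(527,-221,300,0.4)
```

```text
rim [[513.7 -31.3  95. ]] pan [[515.7 -31.   25. ]]
need [-184.9  -65.8   -8.7] [ 0.  -0.   1.4] t 10.15
```

```bash
echo '[{"dx":-185,"dy":-66,"dz":-9,"wz":1.38},{"dx":-185,"dy":-66,"dz":-9,"wz":1.38},{"dx":-185,"dy":-66,"dz":-9,"wz":1.38},{"dx":-185,"dy":-66,"dz":-9,"wz":1.38},{"dx":-185,"dy":-66,"dz":-9,"wz":1.38},{"dx":-185,"dy":-66,"dz":-9,"wz":1.38},{"dx":-185,"dy":-66,"dz":-9,"wz":1.38},{"dx":-185,"dy":-66,"dz":-9,"wz":1.38},{"dx":-185,"dy":-66,"dz":-9,"wz":1.38}]' | python3 shift.py 1.0 | egrep "pos|rot|time"
python3 - <<'E'
from h import *
np.set_printoptions(precision=1,suppress=True)
s=sensors.read_state();c=cam("wrist",s);w=optics.get_image("wrist")
cv2.imwrite("pics/cap.png",w[:,:,::-1])
for b in big(red(w),3): print(b[1:])
b=big(red(w))[0]; h=cv2.findContours(b[0].astype(np.uint8),0,2)[0]; h=max(h,key=cv2.contourArea)
(u,r)=cv2.minEnclosingCircle(cv2.convexHull(h)); print(u,r,plane([u],c,149), plane([[u[0]-r,u[1]],[u[0]+r,u[1]]],c,149))
E
```

```text
time_s: 11.28
eef_pos: [524.9, -220.6, 295.8]
tcp_rot: [-3.139, 0.003, 0.399]
(array([ 254,  163,   60,   59, 2418], dtype=int32), array([283.6, 192.3]))
(283.75115966796875, 192.19345092773438) 30.13703155517578 [[ 530.  -224.3  149. ]] [[ 519.4 -199.3  149. ]
 [ 540.6 -249.3  149. ]]
```

View pics/cap.png

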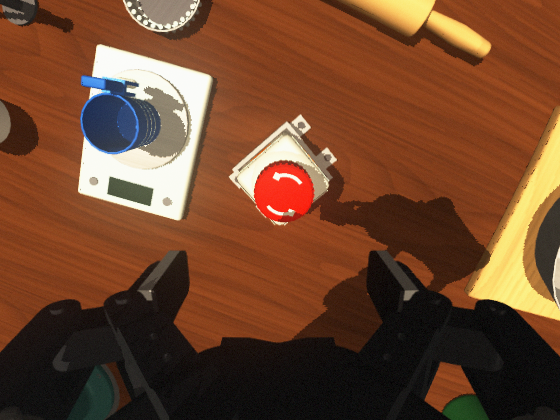

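The cap measures 54.3 mm across at z=149, which matches the given 54. Its pixel centre is (284,192), giving a position of about (530,-224).

```bash
python3 -c "
from h import *
go(529.7,-224,141,0.4)"
```

```text
need [  3.3   5.2 155.2] [-0.002  0.002 -0.001] t 11.32
```

```bash
echo '[{"dx":3.3,"dy":5.2,"dz":40},{"dx":3.3,"dy":5.2,"dz":80},{"dx":3.3,"dy":5.2,"dz":115},{"dx":3.3,"dy":5.2,"dz":135},{"dx":3.3,"dy":5.2,"dz":147},{"dx":3.3,"dy":5.2,"dz":155},{"dx":3.3,"dy":5.2,"dz":155},{"dx":3.3,"dy":5.2,"dz":155}]' | python3 shift.py 
python3 -c "
from h import *
go(529.7,-224,141,0.4)"
echo '[{},{},{},{},{}]' | python3 shift.py 0.0 20
```

```text
time_s: 12.32
eef_pos: [531.7, -224.9, 144.3]
tcp_rot: [3.14, -0.001, 0.398]
ft_force: [-0.3, 0.2, 0.6]
width: 1.003
grip_force: 0.0
need [-1.5 -1.6  3.3] [ 0.002 -0.001 -0.002] t 12.32
time_s: 12.95
eef_pos: [531.3, -224.8, 143.8]
tcp_rot: [3.141, -0.001, 0.398]
ft_force: [0.5, -0.5, 5.6]
width: 0.629
grip_force: 23.4
```

```bash
echo '[{},{},{"dz":2},{"dz":4},{"dz":5},{"dz":5}]' | python3 shift.py - 70;  echo '[{"dz":1},{"dz":1.5},{"dz":1.5}]' | python3 shift.py | egrep "pos|force"
```

```text
time_s: 13.7
eef_pos: [531.4, -224.8, 139.7]
tcp_rot: [3.14, -0.001, 0.398]
ft_force: [-2.1, -0.1, 10.0]
width: 0.621
grip_force: 72.6
eef_pos: [531.4, -224.9, 138.6]
ft_force: [-4.2, -0.0, 11.6]
grip_force: 72.8
```

```bash
echo '[{"dz":0.8},{"dz":1.5},{"dz":1.5}]' | python3 shift.py | egrep "pos|force"; echo '[{"wz":-0.08},{"wz":-0.16},{"wz":-0.25},{"wz":-0.25}]' | python3 shift.py
```

```text
eef_pos: [531.4, -224.9, 137.4]
ft_force: [-4.1, 0.7, 13.9]
grip_force: 73.1
time_s: 14.95
eef_pos: [531.7, -224.0, 137.4]
tcp_rot: [3.141, -0.002, 0.648]
ft_force: [-3.5, 4.2, 14.6]
width: 0.617
grip_force: 73.0
```

```bash
python3 -c "
from h import *
print(sensors.read_state()['ft_torque'])"; echo '[{"wz":-0.12},{"wz":-0.24},{"wz":-0.36},{"wz":-0.48},{"wz":-0.6},{"wz":-0.72},{"wz":-0.84},{"wz":-0.96},{"wz":-1.08},{"wz":-1.2},{"wz":-1.3},{"wz":-1.3}]' | python3 shift.py
python3 - <<'E'
from h import *
print(sensors.read_state()['ft_torque'])
w=optics.get_image("wrist"); cv2.imwrite("pics/turned.png",w[:,:,::-1])
E
```

```text
[0.63021607 0.53602561 0.02509958]
time_s: 16.45
eef_pos: [531.0, -224.0, 137.9]
tcp_rot: [3.141, -0.001, 1.949]
ft_force: [-6.1, 4.5, 17.9]
width: 0.616
grip_force: 73.5
[0.59600523 1.1064995  0.00702183]
```

View pics/turned.png

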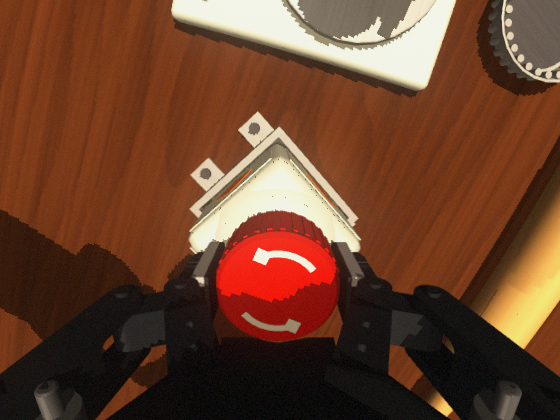

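The arrows have the same orientation relative to the gripper as before the turn, so the cap turned with it by about 89° and did not slip. Now I lift gently.

```bash
echo '[{"dz":-2},{"dz":-4},{"dz":-6},{"dz":-8},{"dz":-10},{"dz":-12},{"dz":-14},{"dz":-14}]' | python3 shift.py
```

```text
time_s: 17.5
eef_pos: [530.7, -224.4, 148.8]
tcp_rot: [-3.141, -0.001, 1.948]
ft_force: [-1.6, 0.9, -1.6]
width: 0.616
grip_force: 73.2
```

Force is near zero, so the cap is free. I'll lift it the rest of the way.

```bash
echo '[{"dz":-4},{"dz":-9},{"dz":-15},{"dz":-22},{"dz":-30},{"dz":-38},{"dz":-46},{"dz":-53},{"dz":-59},{"dz":-62},{"dz":-62},{"dz":-62}]' | python3 shift.py
python3 - <<'E'
from h import *
sc=optics.get_image("scene"); cv2.imwrite("pics/end.png",cv2.resize(sc[90:300,180:440],None,fx=2.8,fy=2.8)[:,:,::-1])
E
```

```text
time_s: 19.0
eef_pos: [530.7, -224.4, 210.8]
tcp_rot: [-3.141, -0.0, 1.948]
ft_force: [0.5, -0.1, -0.3]
width: 0.614
grip_force: 73.2
```

View pics/end.png

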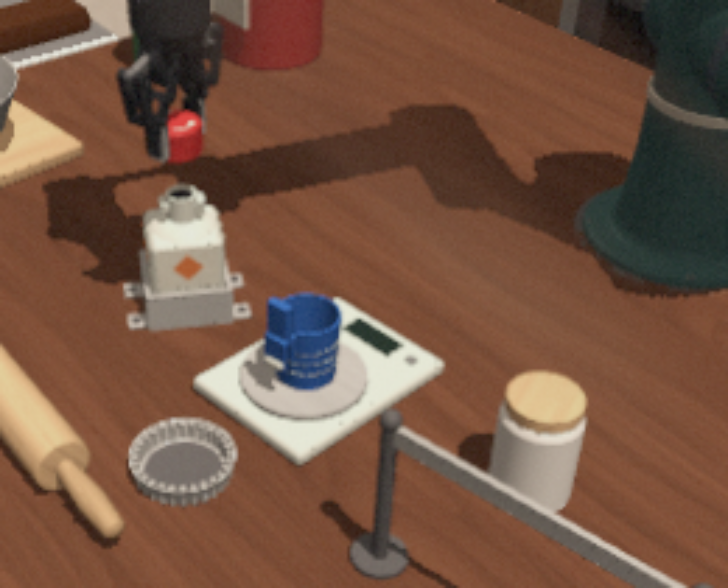

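The cap is held level above the open neck, at (183,137) over (182,200). The bottle sits in its stand and the beaker stands on the pan, so I'm handing in.

```bash
python3 -c "
from bench import arm, optics, ticket, sensors
print(ticket.close_job())"
```

```text
the job is handed in; nothing more can be done
None
```

The job is handed in at about 19 s of robot time: the beaker stands on the scale pan, and the cap is held level about 5 cm above the open bottle, which is still in its stand; no verdict was returned.

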